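Hang up the tadka pan and click the spice drawer home

ROBOT

A 7-joint arm with a two-finger parallel gripper is mounted at the origin on the work surface. World frame = base frame: x ahead of the robot, y to its left, z up, the work surface at z = 0. Lengths are in m, angles in rad, forces in N, time in s.
With the tool pointing down it reaches from about 0.425 to 0.825 m from the base axis. Payload 3.6 kg.
Tool frame: the origin (TCP) lies where the fingers leave the gripper's body, on its centre line; the fingertips stand 73 mm ahead of it and the grasp point (between the pads) lies 54 mm ahead of it; z points along the fingers, y is the line along which they close (so a half turn about z gives the same grasp; the last joint's range is limited). The gripper opens to 85 mm and grips with 20 to 120 N. Pads are 22 mm wide; open, the fingers measure 114 mm over their backs; the gripper's body (76 mm by 85 mm) begins 54 mm behind the grasp point. The pads swing forward as they close: fully open they stand 13 mm farther back than shut.
Start: joints at [-1.329, 0.615, -0.013, 1.423, 0.008, 1.103, -0.04], TCP at [0.173, 0.627, 0.304] pointing down, gripper open.
Joint ranges: [-3.12, 3.12], [-0.3, 2.06], [-1.34, 1.32], [0.26, 2.42], [-1.36, 4.5], [0.01, 1.98], [-2.84, 2.84]. Speed limits (rad/s): [2.79, 2.79, 3.14, 3.14, 3.14, 3.14, 3.14].

INTERFACE

Orientations are given as a unit quaternion [x, y, z, w].
In Python, from station import arm, snapshot, camera_info, ticket gives the robot as it stands. Calls block until the motion is done:
- arm.movep(position, orientation): joint-space move of the TCP to a pose.
- arm.line_to(position, velocity=0.15, ori=None): straight line of the TCP; ori=None keeps the orientation; velocity is the mean speed in m/s.
- arm.move_j(angles): joint-space move.
- arm.move_gripper(opening, effort=None): opening from 0.0 (shut) to 1.0 (fully open); effort is the grip in N (None keeps the last); returns when the fingers have stopped.
- arm.pause(seconds).
- arm.ik(position, orientation): joint angles nearest the present ones, or None.
- snapshot(name): name is "scene" or "top" or "wrist"; returns the picture (480x640x3 uint8, blue, green, red); there is no depth.
- camera_info(name): a dict with "fx", "fy", "cx", "cy" (pixels), "R" (3x3) and "t" (3): a world point X has camera coordinates R X + t; the wrist camera has in their place "T_tool_cam" (4x4, takes a point from camera to tool coordinates, whose origin is the TCP and whose axes are the flange's). Camera axes: x right, y down, z forward; pixel columns grow to the right and rows downward; lengths in m; the calibration is good to about 2 mm. The wrist camera is an equidistant fisheye: a pixel r from the principal point sees the ray r / f radians off the axis. A picture is of the moment at which its call begins: read the wrist's pose just before it. camera_info takes no time and is no camera call.
A pose or a line that the arm cannot do raises arm.MotionError and nothing moves.
- ticket.finish_job(): hands the job in; it is judged then, once.
Readings, each from a call of its own:
- arm.read_time(): time.
- arm.read_joint_positions(): joint angles.
- arm.read_dq(): joint speeds.
- arm.read_effort(): joint torques, N m.
- arm.read_tool_pos(): TCP position.
- arm.read_eef_rot(): TCP orientation.
- arm.read_ft_force(): force on the tool from outside, world axes, zero at the start.
- arm.read_wrist_torque(): the same for the moment, N m.
- arm.read_opening(): opening from 0.0 (shut) to 1.0 (fully open).
- arm.read_finger_force(): force on a finger pad.
Only numpy, scipy, OpenCV 4.12 (cv2) and the standard library are available. Lean on these libraries where they do the work, as an engineer would, in place of code of your own. Each camera call takes 0.05 s, during which the arm holds its last target. There are 200 camera calls.

TASK

The little tadka pan is hooked over the side of the pulled-out spice basket drawer and is in the way: lift it off and hang it, hooked the same way, over the free-standing steel rail beside the hob. Then keep the red release lever on the drawer front pressed down while you start pushing the drawer in, and ease it on past the springy resistance near the end until it is fully home against its stop and stays clicked in, without slamming or forcing it. Keep the ramekin in the drawer upright and leave the oil bottle and the blue jar standing where they are.

Things in the scene. Friction and masses are not known exactly. Their poses are not given: they have to be found in the camera images.
- pan: Steel tadka pan folded to a saddle. Origin: middle of the bridge's underside (rests on the bar); z up. Bridge 44 (x) by 18 (y) by 5 mm thick; straps below it to z -34, outer faces x +-22, gap 36: grip them from above along x. Bowl +x: 78 wide, centre x 60, z -40 to -70. Handle 13 thick, slopes to x -70, z -85. Starts on the drawer's left rim (10 thick, top 110 high), y along it, bowl inside.
- rail: Free-standing hanging rail, fixed: a straight round steel bar 12 mm thick and 260 mm long along its own y axis, bar axis 180 mm (top 186 mm) above the table, on two posts at the ends (y +-130 mm, 16 mm thick, round feet of 70 mm). Origin: on the table under the middle of the bar.
- rail_mid (a point): Middle of the rail's bar, on the bar's axis; y along the bar, z up.
- front (a point): Middle of the top edge of the drawer front's outer face (towards the robot), 118 mm up; x = closing direction, y along the front, z up. White panel 312 mm wide, 20 to 118 mm up, 12 thick; wire basket behind it 300 long, 260 wide. Cabinet 128 mm high, its top board starts about 45 mm behind the closed front. When home, its face is from 54 mm before to 10 mm behind the cabinet's side edges.
- lever_pad (a point): Centre of the top of the red release lever's paddle, 95 mm up at rest: 120 mm along y, 40 along x, 8 thick; this point is 21 mm before the drawer front's face. The front stands 23 mm higher than the paddle, to be pushed there. Moves with lever and drawer.
- lever (a joint): Lever angle (rad): 0 at rest, 0.16 fully down (paddle centre about 13 mm lower). Sprung: about 3 N to start, about 7 N when down; returns when let go. At rest it locks the drawer open; above about 0.1 (8 mm down) the drawer is free. May be let go once the drawer has gone in 50 mm.
- drawer (a joint): Drawer travel (m): 0 = out and locked (start), grows as it goes in. Near the end it climbs a spring detent (10 to 15 N), then is drawn against a stop and held. Home varies from 0.118 to 0.197, to be found by feel; resistance begins 24 mm before home, the crest is 11 mm before home. Over 30 N on the drawer is too much.
- roller (a joint): Deflection (m) of the detent's hidden spring roller: 0 while the drawer is well out, 0.006 on the crest, about 0.0015 when it has dropped in behind the crest with the drawer home.
- ramekin: White ceramic ramekin, 72 mm across, 42 mm high, standing loose in the rear of the drawer. Origin: centre of its underside, z up.
- oil: Amber oil bottle, 66 mm across, 210 mm high, on the counter left of the drawer. Origin: centre of its underside.
- jar: Blue storage jar with wooden cap, 80 mm across, 120 mm high, on the counter left of the drawer. Origin: centre of its underside.

How it is judged:
On the way, in this order (a step that is already met when the one before it is completed fails the run):
1. the pan hangs on the rail, bridge on the bar, let go of (x of pan in the frame of rail between -0.018 and 0.018 m and y of pan in the frame of rail between -0.11 and 0.11 m and z of pan in the frame of rail between 0.17 and 0.2 m and angle between pan's own z axis and vertical below 0.6 rad and contact force between pan and rail above 0.5 N and contact force between the fingers and pan below 0.05 N and linear speed of pan below 0.05 m/s), for 0.3 s.
2. the drawer is home behind its detent and let go of (value of joint drawer above 0.105 m and value of joint roller between 0.0007 and 0.0035 m and contact force between the fingers and drawer below 0.1 N), for 0.3 s.
At the end, for the whole second after the job is handed in: Drawer still and home: travel over 0.105 m, roller behind the crest at 0.7 to 3.5 mm (2 mm from the stop). Pan at rest on the rail, let go: bridge within 18 mm across and 110 mm along the bar of its middle, 170-200 mm high, upright within 0.6 rad. Ramekin within 0.4 rad of upright (all of step 1 and value of joint drawer above 0.105 m and value of joint roller between 0.0007 and 0.0035 m and velocity of joint drawer between -0.01 and 0.01 m/s and angle between ramekin's own z axis and vertical below 0.4 rad); the robot touches nothing.
It fails at once if more than 32 N put on the drawer or its lever by the robot (contact force between any of the fingers, the arm and drawer above 32 N).
It fails at once if the drawer slammed (faster than 0.4 m/s) (velocity of joint drawer above 0.4 m/s).
It fails at once if the ramekin tipped over (angle between ramekin's own z axis and vertical above 0.7 rad).
It fails at once if the oil bottle or the jar pushed more than 30 mm or tipped (distance of any of oil, jar from where it was at the start of the episode above 0.03 m or angle between any of oil, jar's own z axis and vertical above 0.5 rad).
It also fails if it takes over 72 s, if anything falls off the work surface, if the arm or the gripper's body presses on something with over 40 N, if the wrist force passes 120 N, or if a joint passes its speed limit or range.

## Working session

There is one attempt and no reset: what is moved stays moved. The work goes in short steps, each a Python script; the robot and the scene stay as the last script left them, time stands still between calls to the robot, and variables do not carry over. Pictures are saved under pics/ and viewed, at most 10 in all, crops included, and the job is handed in when it is done.

```bash
mkdir -p pics; ls; python3 - <<'E'
from station import arm, snapshot, camera_info, ticket
import cv2
for n in("scene","top"):
    cv2.imwrite(f"pics/{n}0.png",snapshot(n)); c=camera_info(n); print(n,c)
print(camera_info("wrist")); print(arm.read_tool_pos(),arm.read_eef_rot(),arm.read_time())
E
```

```text
pics
scene {'fx': 464.88442592160783, 'fy': 464.88442592160783, 'cx': 329.38634751847354, 'cy': 238.40597314190998, 'R': array([[ 5.50235518e-01,  8.35009323e-01, -5.52054510e-04],
       [ 7.15244395e-01, -4.71656500e-01, -5.15718529e-01],
       [-4.30890160e-01,  2.83371798e-01, -8.56757897e-01]]), 't': array([-0.36090053, -0.33644619,  1.56355275])}
top {'fx': 473.02595845455915, 'fy': 473.02595845455915, 'cx': 320.12841512765704, 'cy': 239.8790389861031, 'R': array([[-0.0265574 , -0.99951172,  0.01646276],
       [-0.99424822,  0.02470108, -0.10421296],
       [ 0.10375542, -0.0191357 , -0.99441874]]), 't': array([0.06712112, 0.60503654, 1.17041314])}
{'fx': 371.64829954431775, 'fy': 371.64829954431775, 'cx': 320.16092471936173, 'cy': 238.79168754621637, 'T_tool_cam': array([[ 3.69717886e-04, -9.48273632e-01, -3.17453906e-01,
         8.18390854e-02],
       [ 9.99998737e-01, -1.40059102e-04,  1.58300706e-03,
         6.69175477e-04],
       [-1.54558616e-03, -3.17454090e-01,  9.48272383e-01,
        -7.05562814e-02],
       [ 0.00000000e+00,  0.00000000e+00,  0.00000000e+00,
         1.00000000e+00]])}
[0.17248824 0.62614379 0.302824  ] [ 1.33982263e-01  9.90983007e-01 -1.18804819e-03 -1.44104780e-04] 0.1
```

View pics/scene0.png

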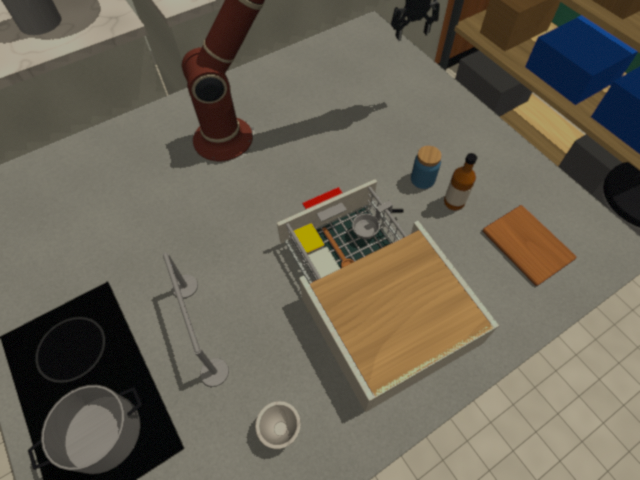

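View pics/top0.png

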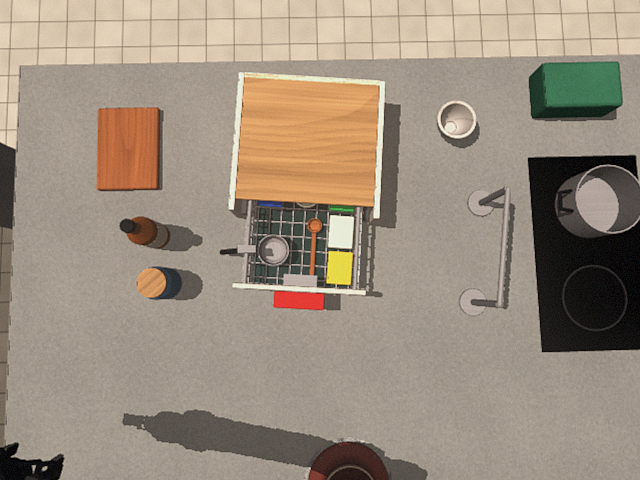

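The top view shows the drawer front's outer edge at about (233,287)–(366,293), the red lever at (300,300), the pan bowl at (273,250) with its bridge near (248,250), and the rail bar from (507,188) to (500,305). I'll zoom in to get finer positions.

```bash
cat > h.py <<'E'
import numpy as np, cv2
from station import arm, snapshot, camera_info, ticket
from scipy.spatial.transform import Rotation as Ro
def pix(n,u,v,z):
    c=camera_info(n);R=c["R"];d=R.T@np.array([(u-c["cx"])/c["fx"],(v-c["cy"])/c["fy"],1]);o=-R.T@c["t"]
    return o+d*(z-o[2])/d[2]
def down(yaw):  # tool z down, tool y axis along world heading yaw
    y=np.array([np.cos(yaw),np.sin(yaw),0]);z=np.array([0,0,-1.]);return Ro.from_matrix(np.c_[np.cross(y,z),y,z]).as_quat()
E
python3 - <<'E'
from h import *
im=cv2.imread("pics/top0.png")
a=cv2.resize(im[195:315,215:375],None,fx=5,fy=5,interpolation=cv2.INTER_CUBIC)
cv2.imwrite("pics/c1.png",a)
P=lambda u,v,z:print((u,v,z),pix("top",u,v,z).round(4))
P(233,287,.118);P(366,293.5,.118);P(300,300,.095);P(507,188,.18);P(500,305,.18);P(248,250,.115);P(273,250,.07)
P(141,235,.2);P(152,283,.12)
print(arm.read_ft_force())
s=cv2.imread("pics/scene0.png")
cv2.imwrite("pics/c2.png",cv2.resize(np.hstack([s[170:300,270:420],s[240:400-30,150:250] if 0 else s[250:380,140:250]]),None,fx=3,fy=3,interpolation=cv2.INTER_CUBIC))
E
```

```text
(233, 287, 0.118) [0.4925 0.2586 0.118 ]
(366, 293.5, 0.118) [ 0.4692 -0.0504  0.118 ]
(300, 300, 0.095) [0.4578 0.1043 0.095 ]
(507, 188, 0.18) [ 0.6986 -0.3718  0.18  ]
(500, 305, 0.18) [ 0.4368 -0.3384  0.18  ]
(248, 250, 0.115) [0.5781 0.2233 0.115 ]
(273, 250, 0.07) [0.5805 0.1683 0.07  ]
(141, 235, 0.2) [0.6092 0.4431 0.2   ]
(152, 283, 0.12) [0.5066 0.4451 0.12  ]
[ 0.38015164  0.26494752 -0.310563  ]
```

View pics/c1.png

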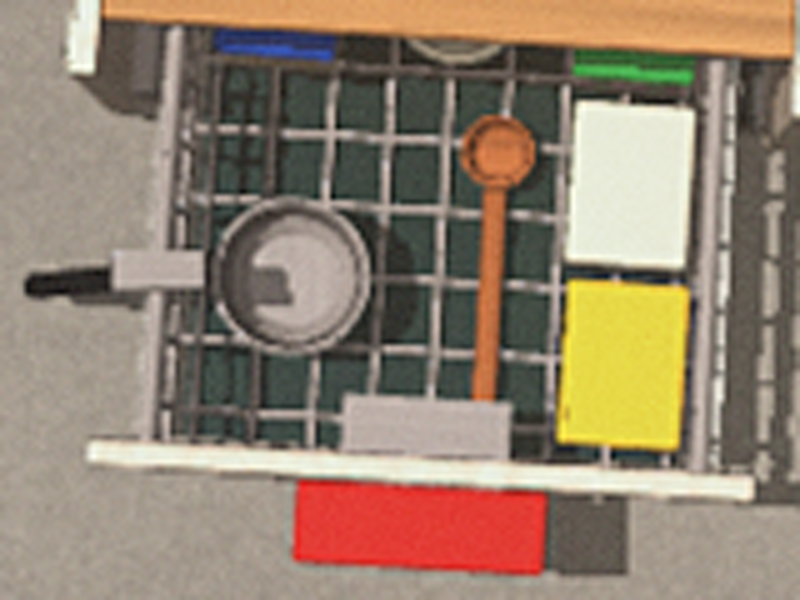

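```bash
cat >> h.py <<'E'
def wpix(pos,q,u,v,z):
    c=camera_info("wrist");x=(u-c["cx"])/c["fx"];y=(v-c["cy"])/c["fy"];r=np.hypot(x,y)+1e-9
    T=c["T_tool_cam"];R=Ro.from_quat(q).as_matrix()
    d=R@T[:3,:3]@np.array([np.sin(r)*x/r,np.sin(r)*y/r,np.cos(r)]);o=R@T[:3,3]+pos
    return o+d*(z-o[2])/d[2]
E
python3 - <<'E'
from h import *
p=pix("top",246.8,249,.115);a=pix("top",232.6,287.6,.118);b=pix("top",365.4,294.8,.118)
print(p,a,b,np.linalg.norm(a-b))
t=(a-b)[:2];yd=np.arctan2(t[1],t[0]);print("yaw y",yd, "lever",pix("top",299,300.4,.095))
q0=arm.read_eef_rot();x=arm.read_tool_pos();arm.line_to([x[0],x[1],.36],.2)
arm.movep([p[0]-.02,p[1],.31],down(yd))
np.save("pose1.npy",np.r_[arm.read_tool_pos(),arm.read_eef_rot()])
im=snapshot("wrist");cv2.imwrite("pics/w1.png",im)
print(arm.read_joint_positions(),np.load("pose1.npy"),arm.read_time())
E
```

```text
[0.58053463 0.22608348 0.115     ] [0.49109644 0.25951747 0.118     ] [ 0.46622203 -0.04884648  0.118     ] 0.3093655796428626
yaw y 1.4903048681825546 lever [0.45693444 0.10668724 0.095     ]
[-0.47280143  0.53722798  0.08242233  1.55683731 -0.04976854  1.04941525
  1.11580891] [ 5.59984361e-01  2.27735758e-01  3.09991832e-01  3.89632147e-02
  9.99240479e-01  5.47877883e-04 -1.80346220e-04] 2.6
```

View pics/w1.png

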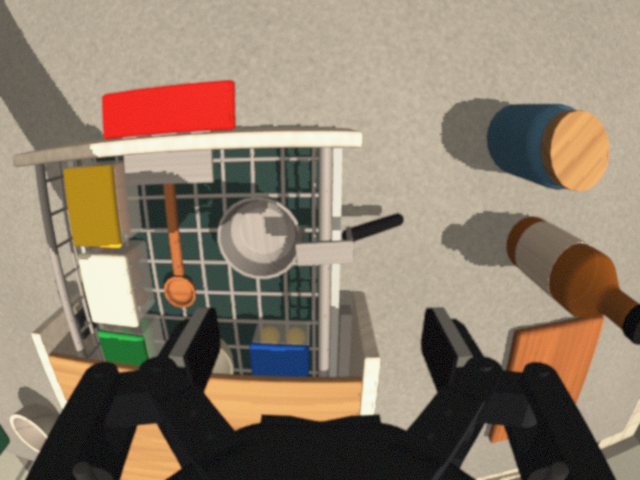

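```bash
python3 - <<'E'
from h import *
P=np.load("pose1.npy");W=lambda u,v,z:wpix(P[:3],P[3:],u,v,z).round(4)
print(W(324.5,252,.115),[W(*c,.115) for c in((296,243),(352,238),(354,262),(299,265))])
print("rim",W(325.5,150,.11),W(325,370,.11),"front",W(361,146,.118),W(92,152,.118),"lever",W(170,108,.095))
im=cv2.imread("pics/top0.png")
cv2.imwrite("pics/c3.png",cv2.resize(im[170:325,455:525],None,fx=3.8,fy=3.8,interpolation=cv2.INTER_CUBIC))
E
```

```text
[0.5781 0.231  0.115 ] [array([0.5692, 0.21  , 0.115 ]), array([0.5685, 0.2525, 0.115 ]), array([0.5882, 0.2531, 0.115 ]), array([0.5873, 0.2105, 0.115 ])]
rim [0.5017 0.2375 0.11  ] [0.6954 0.223  0.11  ] front [0.4998 0.2626 0.118 ] [0.479  0.0524 0.118 ] lever [0.4555 0.1178 0.095 ]
```

View pics/c3.png

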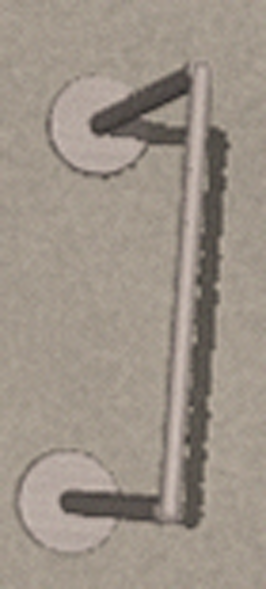

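```bash
python3 - <<'E'
from h import *
e1=pix("top",507.9,186.3,.183);e2=pix("top",499.7,307.4,.183);f1=pix("top",481,202.9,0.004);f2=pix("top",473.2,301.6,0.004)
print(e1,e2,np.linalg.norm(e1-e2),(e1+e2)/2,f1,f2,np.linalg.norm(f1-f2),(f1+f2)/2)
d=(e1-e2);print("yaw",np.arctan2(d[1],d[0]),np.arctan2(*(f1-f2)[1::-1]))
q=down(np.pi/2-.078)
arm.line_to([.579,.230,.22],.15,ori=q)
arm.line_to([.579,.230,.155],.08)
f0=arm.read_ft_force();print(f0)
arm.move_gripper(.2,40);print(arm.read_opening(),arm.read_finger_force(),arm.read_ft_force()-f0)
arm.line_to([.579,.230,.20],.05);arm.line_to([.579,.230,.345],.15)
print(arm.read_opening(),arm.read_finger_force(),arm.read_ft_force(),arm.read_tool_pos(),arm.read_time())
cv2.imwrite("pics/s1.png",np.hstack([snapshot("scene")[100:400,180:480],snapshot("wrist")[:300,150:500]]))
E
```

```text
[ 0.70180843 -0.37279055  0.183     ] [ 0.43174073 -0.33617632  0.183     ] 0.27253836915326174 [ 0.56677458 -0.35448344  0.183     ] [ 0.69675839 -0.37522169  0.004     ] [ 0.439778   -0.33898215  0.004     ] 0.2595230738788101 [ 0.5682682  -0.35710192  0.004     ]
yaw -0.13475266688808227 -0.14009682209480462
[-0.08194612  0.3093771   0.55862546]
0.5107129173563539 40.46302775694585 [-0.62503393 -1.12530692  3.25917188]
0.5123147787679905 40.8717445210641 [-0.3315992  -0.55642128 -1.94580487] [0.57844988 0.22981984 0.34376979] 6.95
```

View pics/s1.png

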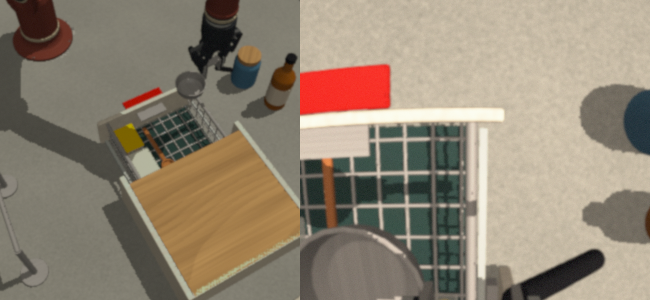

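```bash
python3 - <<'E'
from h import *
arm.movep([.568,-.10,.36],down(np.pi/2-.10))
arm.movep([.568,-.356,.36],down(np.pi/2-.137))
np.save("pose2.npy",np.r_[arm.read_tool_pos(),arm.read_eef_rot()])
cv2.imwrite("pics/w2.png",snapshot("wrist"));print(np.load("pose2.npy"),arm.read_time(),arm.read_joint_positions())
E
```

```text
[ 5.69686028e-01 -3.52740822e-01  3.59849342e-01  6.62371270e-02
  9.97802308e-01  1.72089783e-03  4.86123484e-04] 9.35 [ 0.42816602  0.61414598  0.17780762  1.27387169 -0.11069847  1.26343002
  2.04692437]
```

View pics/w2.png

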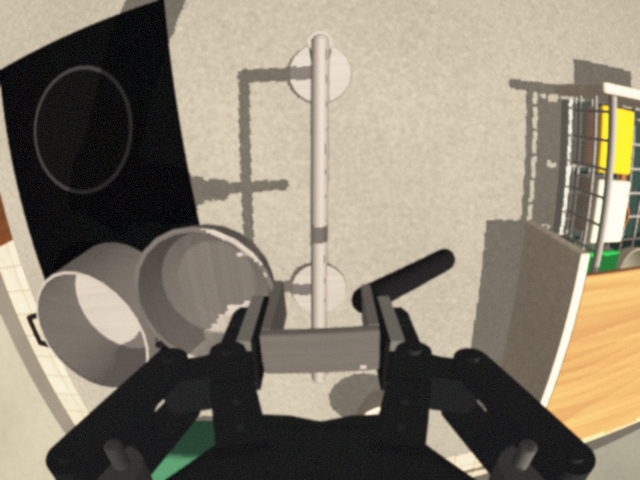

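```bash
python3 - <<'E'
from h import *
P=np.load("pose2.npy");a=wpix(P[:3],P[3:],320,45,.186);b=wpix(P[:3],P[3:],319.5,300,.186)
d=b-a;print(a,b,np.arctan2(d[1],d[0]));y=a[1]+d[1]/d[0]*(.568-a[0]);print("bar y at .568",y,arm.read_tool_pos())
y=(y-.356)/2 if abs(y+.356)<.008 else y
arm.line_to([.568,y,.26],.12,ori=down(np.pi/2-.137))
arm.pause(.2);f0=arm.read_ft_force()
z=.245
while z>.220:
    arm.line_to([.568,y,z],.03);f=arm.read_ft_force()-f0
    if f[2]>2.5: break
    z-=.002
print(z,f,arm.read_tool_pos())
E
```

```text
[ 0.44035961 -0.33393088  0.186     ] [ 0.61754907 -0.35788337  0.186     ] -0.1343655995438378
bar y at .568 -0.35118532013590303 [ 0.56987686 -0.35226847  0.36001184]
0.23099999999999998 [-0.31729101  0.61799069  3.08332327] [ 0.5682459  -0.35378624  0.23184245]
```

```bash
python3 - <<'E'
from h import *
arm.move_gripper(.62,20);arm.pause(.4);print(arm.read_finger_force(),arm.read_ft_force())
arm.move_gripper(.85);p=arm.read_tool_pos()
arm.line_to([p[0],p[1],.25],.04);arm.line_to([p[0],p[1],.36],.12);arm.pause(.3)
cv2.imwrite("pics/w3.png",np.hstack([snapshot("wrist")[:,:500],snapshot("scene")[200:420,100:320].repeat(2,0)[:480] [:, :300]]));print(arm.read_time())
E
```

```text
0.0 [-0.63392075 -0.13722347  0.26487672]Traceback (most recent call last):
  File "<stdin>", line 5, in <module>
    return _nx.concatenate(arrs, 1, dtype=dtype, casting=casting)
           ~~~~~~~~~~~~~~~^^^^^^^^^^^^^^^^^^^^^^^^^^^^^^^^^^^^^^^
ValueError: all the input array dimensions except for the concatenation axis must match exactly, but along dimension 0, the array at index 0 has size 480 and the array at index 1 has size 440
```

```bash
python3 -c "
import cv2;a=cv2.imread('pics/w3.png');cv2.imwrite('pics/w3b.png',cv2.resize(a,(720,440)))"
```

```text
[ WARN:0@0.012] global loadsave.cpp:275 findDecoder imread_('pics/w3.png'): can't open/read file: check file path/integrity
Traceback (most recent call last):
cv2.error: OpenCV(4.12.0) /io/opencv/modules/imgproc/src/resize.cpp:4208: error: (-215:Assertion failed) !ssize.empty() in function 'resize'
```

```bash
python3 - <<'E'
from h import *
a=snapshot("wrist")[:,100:500];b=cv2.resize(snapshot("scene")[220:400,120:270],(400,480));cv2.imwrite("pics/w4.png",np.hstack([a,b]));print(arm.read_time(),arm.read_tool_pos())
E
```

```text
16.1167 [ 0.56799547 -0.35364606  0.35990603]
```

View pics/w4.png

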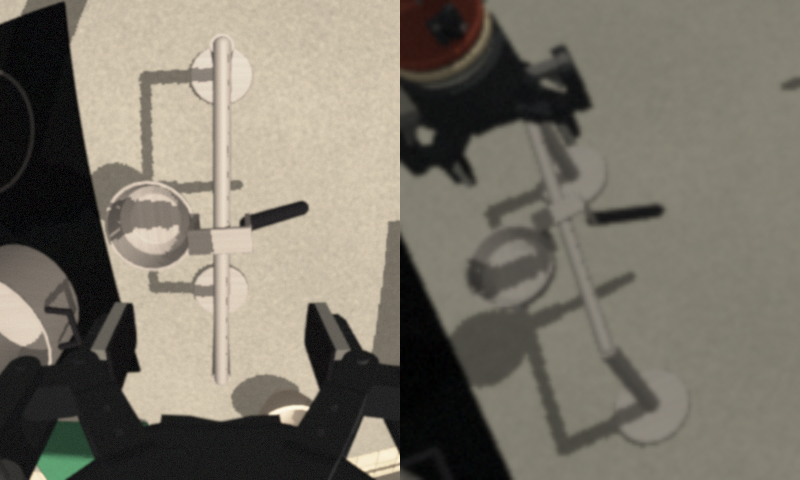

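The pan hangs on the bar: the bridge is at (221,239) in the left picture, and the fingers are clear. Next is the lever.

```bash
python3 - <<'E'
from h import *
q=down(np.pi/2-.078)
arm.movep([.50,-.12,.34],q);arm.move_gripper(0.0,30)
arm.movep([.457,.107,.24],q)
arm.line_to([.457,.107,.180],.1);arm.pause(.2);f0=arm.read_ft_force();np.save("f0.npy",f0)
for z in np.arange(.172,.1555,-.0015):
    arm.line_to([.457,.107,z],.03);f=arm.read_ft_force()-f0;print(round(z,4),f.round(2),arm.read_tool_pos()[2].round(4))
    if f[2]>9: break
print(arm.read_time())
E
```

```text
0.172 [0.11 0.32 0.59] 0.1717
0.1705 [-1.24  0.26 -0.31] 0.1704
0.169 [-0.25  0.95  0.54] 0.1689
0.1675 [-0.59  1.03  2.44] 0.1677
0.166 [0.24 0.71 3.18] 0.1661
0.1645 [-0.95  0.48  3.6 ] 0.1645
0.163 [-0.97  0.96  5.43] 0.163
0.1615 [-1.43  0.88  5.78] 0.1616
0.16 [-0.82  0.88  6.25] 0.1601
0.1585 [-1.04  0.46  6.14] 0.1587
0.157 [-0.84  0.66  7.48] 0.1573
22.625
```

```bash
python3 - <<'E'
from h import *
f0=np.load("f0.npy");d=np.array([np.cos(.078),-np.sin(.078),0]);p0=np.array([.457,.107,.1567])
log=[]
for s in np.arange(.003,.0871,.003):
    arm.line_to(p0+d*s,.04);f=arm.read_ft_force()-f0;log.append((round(s,3),round(-f@d,1),round(f[2],1)))
    if -f@d>14 or f[2]>13: break
print(log,arm.read_time(),arm.read_tool_pos())
E
```

```text
[(np.float64(0.003), np.float64(1.3), np.float64(7.4)), (np.float64(0.006), np.float64(0.9), np.float64(6.9)), (np.float64(0.009), np.float64(0.9), np.float64(6.7)), (np.float64(0.012), np.float64(1.3), np.float64(7.5)), (np.float64(0.015), np.float64(1.4), np.float64(6.5)), (np.float64(0.018), np.float64(1.2), np.float64(7.7)), (np.float64(0.021), np.float64(0.9), np.float64(7.3)), (np.float64(0.024), np.float64(0.9), np.float64(6.7)), (np.float64(0.027), np.float64(0.9), np.float64(6.8)), (np.float64(0.03), np.float64(1.5), np.float64(6.8)), (np.float64(0.033), np.float64(0.8), np.float64(7.8)), (np.float64(0.036), np.float64(1.1), np.float64(6.9)), (np.float64(0.039), np.float64(1.2), np.float64(6.7)), (np.float64(0.042), np.float64(0.2), np.float64(7.5)), (np.float64(0.045), np.float64(1.2), np.float64(6.8)), (np.float64(0.048), np.float64(1.2), np.float64(7.1)), (np.float64(0.051), np.float64(1.4), np.float64(6.5)), (np.float64(0.054), np.float64(0.8), np.float64(6.4)), (np.float64(0.057), np.float64(0.2), np.float64(7.0)), (np.float64(0.06), np.float64(0.8), np.float64(6.5)), (np.float64(0.063), np.float64(1.2), np.float64(7.3)), (np.float64(0.066), np.float64(1.1), np.float64(7.7)), (np.float64(0.069), np.float64(0.5), np.float64(7.3)), (np.float64(0.072), np.float64(1.0), np.float64(7.3)), (np.float64(0.075), np.float64(2.5), np.float64(7.5)), (np.float64(0.078), np.float64(1.7), np.float64(6.9)), (np.float64(0.081), np.float64(1.2), np.float64(7.5)), (np.float64(0.084), np.float64(0.8), np.float64(6.4)), (np.float64(0.087), np.float64(1.2), np.float64(7.0))] 29.875 [0.54407697 0.09987635 0.15718795]
```

```bash
python3 - <<'E'
from h import *
f0=np.load("f0.npy");d=np.array([np.cos(.078),-np.sin(.078),0]);p0=np.array([.457,.107,.1765])
arm.line_to(p0+d*.084,.06);arm.pause(.1);print(arm.read_ft_force()-f0)
log=[];s=.084;F=0;peak=0;st=.003;crest=None
while s<.225:
    if F>3 or crest: st=.0015
    s+=st;arm.line_to(p0+d*s,.03);F=-(arm.read_ft_force()-f0)@d;log.append((round(float(s),4),round(float(F),1)))
    peak=max(peak,F)
    if F>22: print("high");break
    if crest is None and peak>7 and F<3: crest=s
    if crest and F>5: break
    if crest and s>crest+.014: break
    if arm.read_time()>62: break
print(log,crest,peak,arm.read_tool_pos(),arm.read_time())
E
```

```text
[-0.131731    0.92357791  0.75839677]
[(0.087, 0.3), (0.09, 0.1), (0.093, -0.0), (0.096, 0.8), (0.099, 0.2), (0.102, 0.8), (0.105, 0.8), (0.108, 1.2), (0.111, 1.3), (0.114, 0.8), (0.117, 0.4), (0.12, 0.2), (0.123, 1.2), (0.126, -0.0), (0.129, 0.3), (0.132, 0.7), (0.135, 1.4), (0.138, -0.1), (0.141, 1.4), (0.144, 0.8), (0.147, 1.8), (0.15, 0.9), (0.153, 2.8), (0.156, 7.6), (0.1575, 9.6), (0.159, 11.3), (0.1605, 7.9), (0.162, 6.2), (0.1635, 4.8), (0.165, 2.0), (0.1665, 0.3), (0.168, -0.2), (0.1695, -0.2), (0.171, 0.7), (0.1725, -0.1), (0.174, 0.0), (0.1755, 0.5), (0.177, 2.9), (0.1785, 5.9)] 0.16500000000000006 11.295478506711513 [0.63298929 0.0932908  0.17633819] 40.2083
```

```bash
python3 - <<'E'
from h import *
d=np.array([np.cos(.078),-np.sin(.078),0]);p0=np.array([.457,.107,.1765])
arm.line_to(p0+d*.14,.06);p=arm.read_tool_pos();arm.line_to([p[0],p[1],.30],.15);arm.line_to([.50,.11,.32],.15)
arm.pause(.5)
np.save("pose3.npy",np.r_[arm.read_tool_pos(),arm.read_eef_rot()])
a=snapshot("top")[60:320,210:530];cv2.imwrite("pics/t2.png",cv2.resize(a,None,fx=2,fy=2));print(arm.read_ft_force(),arm.read_time())
E
```

```text
[-0.15941786  0.25439304  0.36202635] 43.3417
```

View pics/t2.png

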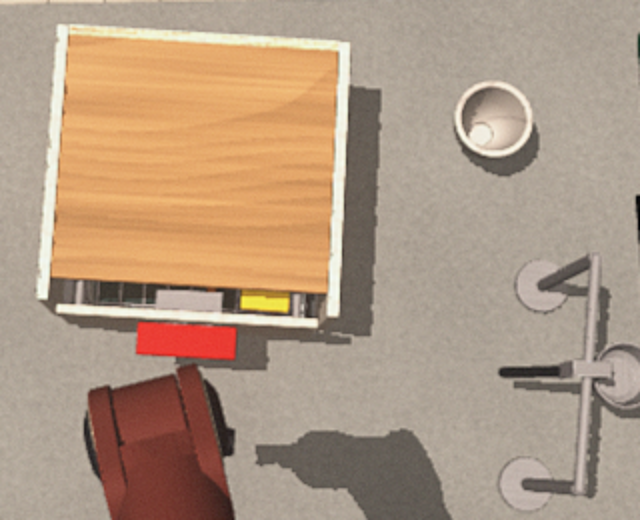

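The picture shows the drawer in, with the front's outer edge at about (188,322), and the pan on the rail at (585,370). I'll check the front's position against where it stopped, then hand in.

```bash
python3 - <<'E'
from h import *
a=pix("top",210+57/2,60+313/2,.118);b=pix("top",210+321/2,60+328/2,.118)
m=(a+b)/2;tr=np.linalg.norm(m[:2]-[.4787,.1053]);print(m,"travel",tr)
if tr>.158: print(ticket.finish_job())
E
```

```text
[0.64503297 0.08869275 0.118     ] travel 0.16715997484713896
the job is handed in; nothing more can be done
None
```

The job is handed in; no verdict came back. The pan hangs on the rail, let go. The drawer clicked past its detent (peak about 11 N) onto its stop, and was still in after I let go, at about 167 mm of travel. I did not check the ramekin, oil bottle or jar again at the end.

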